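# Open the sliding-lid crate and pack the little cheeses into a round tin

## Task

Open the wooden crate: raise its lid over the lip, slide it out of its grooves and lay it flat on the counter, handle up. Then pack every little cheese from the crate into the round blue tin in one layer, upright and flat on the tin's floor: one in the middle, the others in a ring around it. Leave the oil bottle, the red jar and the cheese wheel where they stand.

Things in the scene. Friction and masses are not known exactly. Their poses are not given: they have to be found in the camera images.
- crate: Fixed wooden crate, 198 (its x) x 206 (its y) x 93 mm tall, with a sliding lid that comes out at its +y end. Origin: centre of its underside; z up. Grooves in both side walls (x sides), their whole length, hold the lid: groove floor 70 above the origin; overhanging strips (|x| over 86, underside at 88) stop it from being lifted straight out. The -y end is closed, full height.
- crate_lip (a point): Middle of the top of the lip at the crate's +y end (axes as the crate's). The lip, 6 thick (y = 97 to 103 in the crate's frame), stands 6 above the groove floor, to 76, and stops the resting lid. The lid has 12 of free play upwards: lift it level by 7 to 11, keep it there and slide it at least 200 along +y to be clear of the crate.
- crate_in (a point): Centre of the crate's inner floor, 6 above the crate's underside. 14 tall kerbs along the walls leave 150 x 150 of floor, on which the cheeses stand; their centres stay 33 or more from the side walls' (x) inner faces and 39 or more from the end walls' (y) inner faces, which are 91 from the centre. Grip heads with the fingers closing along the crate's y.
- lid: Loose wooden lid, 185 (x) x 184 (y) x 6, about 160 g, with a red handle block in the middle: 70 long (x), 14 thick (y), 30 tall above the lid's top. Origin: centre of its underside. Axes parallel to the crate's at the start, origin 70 above the crate's and 3 towards +y. It has 2.5 of play on each side in the grooves.
- lid_grip (a point): Point in the lid's red handle, 27 above the lid's origin, on its centre: pinch here across the 14 (lid's y) from above.
- tin: Fixed round blue tin without lid, inner diameter 158, outer 164, 26 tall, floor 3 thick. Origin: centre of its underside.
- cheese0: Small pale yellow waxed cheese (up to seven, all alike; absent ones give None), 58 tall, 75 g: round body 46 diameter, foot rounded in to 34 diameter, shoulders sloping in up to 28, then a head, a 20 diameter cylinder from 28 to 58 to hold it by from above. Origin: centre of its underside, z up through the head. At the start it stands in the crate; neighbours are 46 or more apart, centre to centre.
- cheese1: Small pale yellow waxed cheese, 58 tall, 75 g: round body 46 diameter, foot rounded in to 34 diameter, shoulders sloping in up to 28, then a head, a 20 diameter cylinder from 28 to 58 to hold it by from above. Origin: centre of its underside, z up through the head. At the start it stands in the crate; neighbours are 46 or more apart, centre to centre.
- cheese2: Small pale yellow waxed cheese, 58 tall, 75 g: round body 46 diameter, foot rounded in to 34 diameter, shoulders sloping in up to 28, then a head, a 20 diameter cylinder from 28 to 58 to hold it by from above. Origin: centre of its underside, z up through the head. At the start it stands in the crate; neighbours are 46 or more apart, centre to centre.
- cheese3: Small pale yellow waxed cheese, 58 tall, 75 g: round body 46 diameter, foot rounded in to 34 diameter, shoulders sloping in up to 28, then a head, a 20 diameter cylinder from 28 to 58 to hold it by from above. Origin: centre of its underside, z up through the head. At the start it stands in the crate; neighbours are 46 or more apart, centre to centre.
- cheese4: Small pale yellow waxed cheese, 58 tall, 75 g: round body 46 diameter, foot rounded in to 34 diameter, shoulders sloping in up to 28, then a head, a 20 diameter cylinder from 28 to 58 to hold it by from above. Origin: centre of its underside, z up through the head. At the start it stands in the crate; neighbours are 46 or more apart, centre to centre.
- cheese5: Small pale yellow waxed cheese, 58 tall, 75 g: round body 46 diameter, foot rounded in to 34 diameter, shoulders sloping in up to 28, then a head, a 20 diameter cylinder from 28 to 58 to hold it by from above. Origin: centre of its underside, z up through the head. At the start it stands in the crate; neighbours are 46 or more apart, centre to centre.
- cheese6: Small pale yellow waxed cheese, 58 tall, 75 g: round body 46 diameter, foot rounded in to 34 diameter, shoulders sloping in up to 28, then a head, a 20 diameter cylinder from 28 to 58 to hold it by from above. Origin: centre of its underside, z up through the head. At the start it stands in the crate; neighbours are 46 or more apart, centre to centre.
- oil: Bystander: green oil bottle, 60 diameter, 210 tall, origin at its underside.
- chilli: Bystander: red jar, 70 diameter, 90 tall, origin at its underside.
- wheel: Bystander: cheese wheel, 150 diameter, 70 tall, origin at its underside.
Mind the look-alikes: they are no part of the job. Several things have the shape of the tin; the one meant has the colours described above.

How it is judged:
By the outcome, as a careful person would: the job done as asked, in the order asked, and still so for the second after the job is handed in, with the robot touching nothing.
Of cheese0, cheese1, cheese2, cheese3, cheese4, cheese5, cheese6 only 5 to 7 are there at a start; the rules pass over those that are not, and their reading is None.
At some moment in a run one of lid, cheese0, cheese1, cheese2, cheese3, cheese4, cheese5, cheese6 may be knocked a few centimetres aside while the robot is not near it.
It also fails if it takes over 210 s, if anything falls off the work surface, if the arm or the gripper's body presses on something with over 40 N, if the wrist force passes 120 N, or if a joint passes its speed limit or range.

## Robot

A 6-joint arm with a two-finger parallel gripper is mounted at the origin on the work surface. World frame = base frame: x ahead of the robot, y to its left, z up, the work surface at z = 0. Lengths are in m, angles in degrees, forces in N, time in s.
With the tool pointing down it reaches from about 0.35 to 0.975 m from the base axis. Payload 7.1 kg.
Tool frame: the origin (TCP) lies between the finger pads; the fingertips stand 22 mm ahead of it and the grasp point (between the pads) lies 3 mm ahead of it; z points along the fingers, y is the line along which they close (so a half turn about z gives the same grasp; the last joint's range is limited). The gripper opens to 88 mm and grips with 3 to 60 N. Pads are 20 mm wide; open, the fingers measure 115 mm over their backs; the gripper's body (75 mm by 178 mm) begins 61 mm behind the grasp point.
Start: joints at [-64.859, 24.242, 93.386, -0, 62.372, -1.089], TCP at [0.276, -0.561, 0.245] pointing down, gripper open.
Joint ranges: [-172.04, 172.04], [-51.8, 120.97], [4.93, 147.93], [-75.15, 255.16], [6.16, 154.13], [-145.62, 145.62]. Speed limits (degrees/s): [136.94, 136.94, 172.46, 180, 180, 180].

## Interface

Orientations are given as [roll, pitch, yaw] about the fixed x, y, z axes, in that order (R = Rz(yaw) Ry(pitch) Rx(roll)).
In Python, from workcell import manip, viewer, workorder, finder gives the robot as it stands.
- The arm moves only by the tool jog_arm, never from a script. Its argument "deltas" is a list that holds one entry, the list of rows, each a list of 7 numbers: the shift along the tool's x, y, z in cm, then the turn, a rotation vector about the tool's x, y, z in rad, then the opening, from -1 (shut) to 1 (fully open). In form: [[[x, y, z, wx, wy, wz, jaw], ...]]. A call has 1 to 5 rows; each row is the pose to reach, as a shift and turn from the pose commanded when the call began, along the tool's axes at that moment; what a row does not reach only later rows make up. A row lasts 1/8 s, in which the tool goes at most 62.5 mm and 10.7 degrees, less where a joint would pass 70% of its speed; a pose out of reach is approached as far as the arm can. A call with a gripper value outside its range is refused whole. The fingers move at their own pace and stop on an object; "newtons" is the grip in N (left out, the last holds). Time passes only in rows, so rows that repeat a pose let the fingers close. It gives the time, the measured TCP pose, the force, the opening and the grip force at its end, in the units of the state.
- manip.observe(): the state, without advancing time (a new reading comes with each control period).
- viewer.read_camera(name): name is "scene" or "top" or "wrist"; returns a dict with "pixels" (384x512x3 uint8, red, green, blue), "fov_y" (degrees; the focal length in pixels is half the picture's height over the tangent of half this angle, whatever the lens; pixels are square), "cx", "cy" (the principal point, pixels), "k1" (the pictures are not rectified: a ray, as slopes to the right and down, at radius r is drawn at 1 + k1 r^2 times it, then the intrinsics apply), "cam_to_world" (4x4, takes a point from camera to world coordinates). Camera axes: x right, y up, looking along -z (the intrinsics and any distortion apply to the point x, -y, -z); pixel columns grow to the right and rows downward; lengths in m; the calibration is good to about 2 mm. A picture is of the moment at which its call begins. There is no depth.
- workorder.job_done(): hands the job in; it is judged then, once.
Trained networks look in the newest picture that a camera, given by its name, has taken for a name from the list of things; names that differ only in an ending like _2 or _b are one class to them, and where a whole thing is asked for, a point or a joint stands for the part that bears it (a point fixed in the world has none). Each returns a list of dicts, best first, with "confidence" (0 to 1); they miss things now and then, are a little off and sometimes report something else, mostly with a low value. They report only what shows in the picture. A call takes as long as a camera call. They do not tell look-alikes from the thing itself.
- finder.recognise(camera, label): "bbox" ([left, top, right, bottom] in pixels, round what is visible of it).
- finder.silhouettes(camera, label): "region" (384x512 bool, what is visible of it) and "bbox" ([left, top, right, bottom] in pixels, round what is visible of it).
The state is a dict: "clock": time; "joints": joint angles; "joint_velocities": joint speeds; "effort": joint torques, N m; "eef_pos": TCP position; "tcp_rot": TCP orientation; "ft_force": force on the tool from outside, world axes, zero at the start; "torque": the same for the moment, N m; "opening": finger opening in m; "finger_force": force on a finger pad.
Only numpy, scipy, OpenCV 4.12 (cv2) and the standard library are available. Lean on these libraries where they do the work, as an engineer would, in place of code of your own. Each camera call takes 0.05 s, during which the arm holds its last target. There are 200 camera calls.

## Working session

There is one attempt and no reset: what is moved stays moved. The work goes in short steps, Python scripts to look and compute and a tool call to move; the robot and the scene stay as the last step left them, time stands still between calls to the robot, and variables do not carry over. Pictures are saved under pics/ and viewed, at most 14 in all, crops included, and the job is handed in when it is done.

Besides the shell and the picture viewer there is one more tool, called after "Emit:" by a JSON object that holds its "api" and its "payload". jog_arm: Moves the arm, as the interface text tells. Its arguments: {"type":"object","properties":{"deltas":{"type":"array","items":{"type":"array","items":{"type":"array","items":{"type":"number"}}}},"newtons":{"type":"number"}},"required":["deltas"]}

```bash
mkdir -p pics; ls
cat > h.py <<'E'
import numpy as np, cv2
from workcell import manip, viewer, workorder, finder
def cam(n):
    c=viewer.read_camera(n); return c
def K(c):
    f=192/np.tan(np.radians(c['fov_y'])/2); return f
def px2w(c,u,v,z):
    f=K(c); xd=np.array([(u-c['cx'])/f,(v-c['cy'])/f]); x=xd.copy()
    for _ in range(20): x=xd/(1+c['k1']*(x@x))
    T=np.array(c['cam_to_world']); d=T[:3,:3]@np.array([x[0],-x[1],-1]); o=T[:3,3]
    return o+d*(z-o[2])/d[2]
def w2px(c,p):
    T=np.array(c['cam_to_world']); q=T[:3,:3].T@(np.asarray(p)-T[:3,3]); x=np.array([q[0],-q[1]])/-q[2]
    return x*(1+c['k1']*(x@x))*K(c)+[c['cx'],c['cy']]
def save(c,n): cv2.imwrite('pics/'+n+'.png',cv2.cvtColor(np.asarray(c['pixels']),cv2.COLOR_RGB2BGR))
E
python3 - <<'E'
from h import *
s=manip.observe(); print(s)
for n in ['top','scene']:
    c=cam(n); save(c,n+'0'); print(n,c['fov_y'],c['cx'],c['cy'],c['k1'],np.round(c['cam_to_world'],3).tolist())
    for l in ['crate','lid','lid_grip','crate_lip','tin','oil','chilli','wheel']:
        print(l,[(np.round(d['bbox']).tolist(),round(d['confidence'],2)) for d in finder.recognise(n,l)])
a=cv2.imread('pics/top0.png');b=cv2.imread('pics/scene0.png')
E
```

```text
pics
{'clock': 0.0, 'joints': array([-6.48555000e+01,  2.42833063e+01,  9.34323835e+01,  3.71686047e-04,
        6.23727880e+01, -1.08991879e+00]), 'joint_velocities': array([-0.06942293, -0.02298567, -0.01718715, -0.0155544 ,  0.04043795,
       -0.06342633]), 'effort': array([ 6.82143946e-04, -5.44629836e+01, -2.73666787e+01,  6.42889109e-02,
        2.27737916e-02, -1.03315285e-04]), 'eef_pos': array([ 0.27606247, -0.5601304 ,  0.24390742]), 'tcp_rot': array([-1.79911544e+02, -2.01196420e-03,  2.62342446e+01]), 'ft_force': array([-0.02612754, -0.12151034,  0.44903267]), 'torque': array([ 0.0059853 , -0.0030884 , -0.01441903]), 'finger_force': 0.0, 'opening': 0.08780158408835194}
top 57.00109198001859 255.43291247999662 191.40989530088166 -0.029962727171674426 [[0.025, 0.993, -0.111, 0.43], [-0.999, 0.023, -0.023, -0.16], [-0.02, 0.112, 0.994, 0.892], [0.0, 0.0, 0.0, 1.0]]
crate [([118.0, 141.0, 213.0, 230.0], 0.85)]
lid [([120.0, 146.0, 202.0, 224.0], 0.83)]
lid_grip [([123.0, 146.0, 202.0, 220.0], 0.81)]
crate_lip [([116.0, 139.0, 213.0, 230.0], 0.93), ([122.0, 144.0, 200.0, 224.
[... 270 characters left out ...]
20.0, 434.0, 279.0], 0.86)]
scene 54.23521052161873 259.3925288020455 198.45275665241311 0.03630670855585008 [[-0.078, -0.737, 0.672, 1.253], [0.997, -0.053, 0.059, -0.095], [-0.008, 0.674, 0.738, 0.877], [0.0, 0.0, 0.0, 1.0]]
crate [([302.0, 174.0, 388.0, 248.0], 0.88)]
lid [([306.0, 182.0, 383.0, 225.0], 0.85)]
lid_grip [([307.0, 181.0, 379.0, 225.0], 0.71)]
crate_lip [([304.0, 180.0, 391.0, 252.0], 0.62)]
tin [([204.0, 139.0, 250.0, 177.0], 0.78), ([118.0, 239.0, 185.0, 301.0], 0.76), ([195.0, 185.0, 250.0, 232.0], 0.6)]
oil [([324.0, 231.0, 356.0, 296.0], 0.96)]
chilli [([213.0, 251.0, 243.0, 294.0], 0.89)]
wheel [([137.0, 154.0, 188.0, 197.0], 0.8), ([304.0, 178.0, 392.0, 251.0], 0.71)]
```

View pics/top0.png

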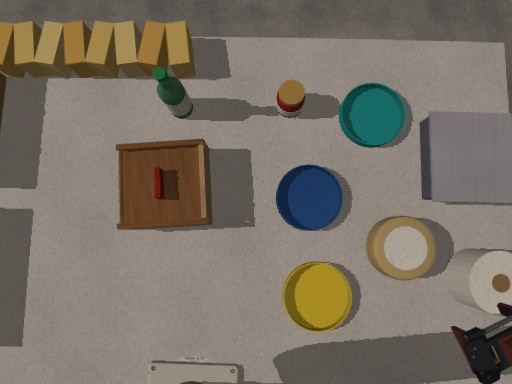

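View pics/scene0.png

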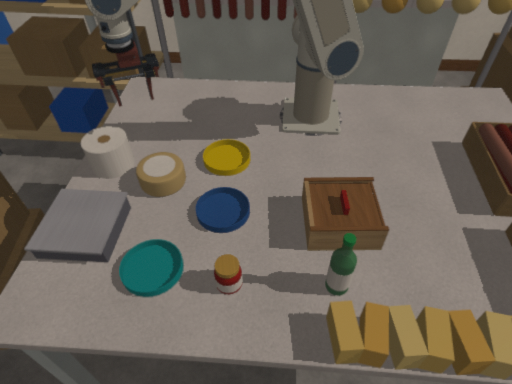

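Run:
```python
import cv2,numpy as np
a=cv2.imread('pics/top0.png')[130:240,105:225];b=cv2.imread('pics/scene0.png')[165:260,295:400]
cv2.imwrite('pics/c0.png',np.hstack([cv2.resize(a,(400,440*400//480),interpolation=2),cv2.resize(b,(400,366),interpolation=2)]))
from h import *
c=cam('top')
for (u,v),z in [((158,183),.1),((310,198),.026)]: print(px2w(c,u,v,z))
```

```text
[0.53354402 0.08041719 0.1       ]
[ 0.51443371 -0.27486459  0.026     ]
```

View pics/c0.png

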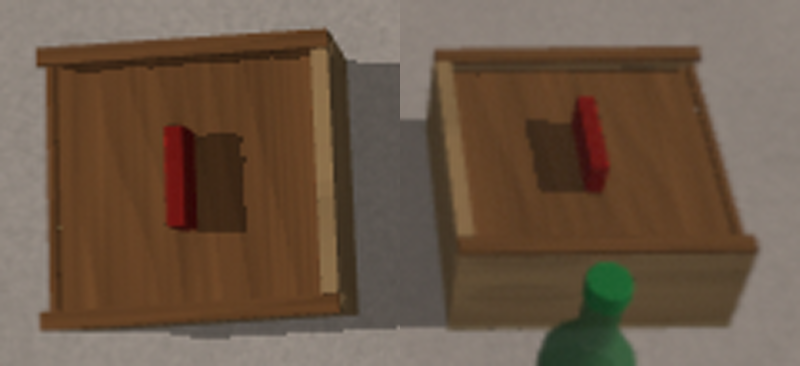

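Run:
```python
from h import *
c=cam('top')
pts={'TL':(38,47),'TR':(327,30),'BL':(40,330),'BR':(340,313)}
W={k:px2w(c,105+u*.3,130+v*110/366,.093) for k,(u,v) in pts.items()}
for k,v in W.items(): print(k,v)
W=np.array(list(W.values()));print('mean',W.mean(0))
d=(W[0]-W[1]+W[2]-W[3]);print('yaw of +y axis dev',np.degrees(np.arctan2(-d[0],d[1])))
d=W[0]-W[2]+W[1]-W[3];print('x axis yaw',np.degrees(np.arctan2(d[1],d[0])))
for n,l in [('top','lid_grip')]:
  im=c['pixels'].astype(int)
c2=cam('scene')
for cc,box,nm in((c,(120,146,205,224),'top'),(c2,(306,182,383,225),'scene')):
  im=np.asarray(cc['pixels']).astype(int); m=(im[...,0]>90)&(im[...,1]<50)&(im[...,2]<50)
  M=np.zeros_like(m);x0,y0,x1,y1=box;M[y0:y1,x0:x1]=m[y0:y1,x0:x1]
  ys,xs=np.nonzero(M);print(nm,len(xs),xs.min(),xs.max(),ys.min(),ys.max(),px2w(cc,xs.mean(),ys.mean(),.095))
for n,cc in(('top',c),('scene',c2)):
  for d in finder.silhouettes(n,'tin'):
    r=d['region'];ys,xs=np.nonzero(r);print(n,d['confidence'],(xs.min()+xs.max())/2,(ys.min()+ys.max())/2,len(xs),np.asarray(cc['pixels'])[r].mean(0).round(),px2w(cc,(xs.min()+xs.max())/2,(ys.min()+ys.max())/2,.020))
for l in ['oil','chilli','wheel']:
  b=finder.recognise('scene',l)[0]['bbox'];print(l,px2w(c2,(b[0]+b[2])/2,b[3]-8,0))
```

```text
TL [0.62405614 0.18632275 0.093     ]
TR [ 0.63985577 -0.01728915  0.093     ]
BL [0.4263776  0.17106269 0.093     ]
BR [ 0.44336062 -0.03440986  0.093     ]
mean [0.53341253 0.07642161 0.093     ]
yaw of +y axis dev 4.581699789140222
x axis yaw 4.696216142521653
top 166 154 159 168 197 [0.53527459 0.08547751 0.095     ]
scene 87 342 349 190 210 [0.52661861 0.0846255  0.095     ]
top 0.92 316.5 296.5 3742 [153. 127.  31.] [ 0.27760871 -0.29347688  0.02      ]
top 0.89 372.0 114.5 3343 [22. 96. 92.] [ 0.73169727 -0.43157594  0.02      ]
top 0.86 309.5 197.0 3557 [28. 54. 90.] [ 0.51747072 -0.27440475  0.02      ]
scene 0.84 227.0 157.5 1404 [138. 114.  18.] [ 0.29117403 -0.28899824  0.02      ]
scene 0.73 150.5 268.0 2862 [21. 95. 91.] [ 0.74224277 -0.43061057  0.02      ]
scene 0.56 222.5 209.5 2015 [33. 55. 86.] [ 0.52633448 -0.27037166  0.02      ]
oil [0.76174486 0.07229742 0.        ]
chilli [ 0.77339234 -0.21795576  0.        ]
wheel [ 0.43660564 -0.49297534  0.        ]
```

```bash
cat >> h.py <<'E'
from scipy.spatial.transform import Rotation as Ro
def go(x,y,z,yaw):
    s=manip.observe(); R=Ro.from_euler('xyz',s['tcp_rot'],degrees=True)
    d=R.inv().apply(np.array([x,y,z])-s['eef_pos'])*100
    w=(R.inv()*Ro.from_euler('xyz',[180,0,yaw],degrees=True)).as_rotvec()
    print('t',s['clock'],'pos',s['eef_pos'].round(4),'rpy',s['tcp_rot'].round(2),'open',round(s['opening'],4),'delta',d.round(2).tolist(),w.round(4).tolist())
E
python3 -c "
from h import *
go(.533,.080,.26,4.65)"
```

```text
t 1.3 pos [ 0.2762 -0.5606  0.2447] rpy [180.     0.    26.23] open 0.0881 delta [51.35, -46.12, -1.53] [0.0, -0.0, 0.3767]
```

Emit:
{"api": "jog_arm", "payload": {"deltas": [[[4,-4,-6,0,0,0.03,1],[10,-9,-6,0,0,0.08,1],[14,-13,-6,0,0,0.1,1],[18,-17,-6,0,0,0.15,1],[22,-21,-6,0,0,0.18,1]]]}}

```text
clock: 1.92
eef_pos: [0.3773, -0.2849, 0.305]
tcp_rot: [180.0, -0.0, 15.8]
ft_force: [2.0, 0.4, 0.1]
opening: 0.0878
finger_force: 0.0
```

```bash
python3 -c "
from h import *
go(.533,.080,.26,4.65)"
```

```text
t 1.925 pos [ 0.3773 -0.2849  0.305 ] rpy [ 1.7995e+02 -4.0000e-02  1.5820e+01] open 0.0878 delta [24.93, -30.86, 4.5] [0.0007, -0.0009, 0.195]
```

Emit:
{"api": "jog_arm", "payload": {"deltas": [[[24.9,-30.9,4.5,0,0,0.195,1],[24.9,-30.9,4.5,0,0,0.195,1],[24.9,-30.9,4.5,0,0,0.195,1],[24.9,-30.9,4.5,0,0,0.195,1],[24.9,-30.9,4.5,0,0,0.195,1]]]}}

```text
clock: 2.55
eef_pos: [0.4955, -0.0063, 0.2705]
tcp_rot: [180.0, -0.1, 4.8]
ft_force: [1.1, -1.1, 0.2]
opening: 0.0878
finger_force: 0.0
```

Emit:
{"api": "jog_arm", "payload": {"deltas": [[[0,-9,0,0,0,0,1],[0,-9,0,0,0,0,1],[0,-9,0,0,0,0,1]]]}}

```text
clock: 2.92
eef_pos: [0.4871, 0.083, 0.2704]
tcp_rot: [-180.0, -0.0, 4.9]
ft_force: [-0.2, -1.0, -0.2]
opening: 0.088
finger_force: 0.0
```

Run:
```python
from h import *
go(.533,.080,.103,4.65)
c=cam('wrist'); save(c,'w1')
im=np.asarray(c['pixels']).astype(int); m=(im[...,0]>80)&(im[...,1]<50)&(im[...,2]<50)
n,L,S,C=cv2.connectedComponentsWithStats(m.astype(np.uint8));i=1+np.argmax(S[1:,4]);print(S[i],C[i],px2w(c,*C[i],.1))
print(w2px(c,[.533,.080,.106]))
```

```text
t 2.925 pos [0.4871 0.083  0.2704] rpy [-1.80e+02 -1.00e-02  4.94e+00] open 0.088 delta [4.54, 0.7, 16.74] [-0.0001, -0.0001, 0.0051]
[ 256  101   15   74 1077] [262.84029712 137.11327762] [0.53337136 0.0802763  0.1       ]
[263.22131078 137.95823163]
```

View pics/w1.png

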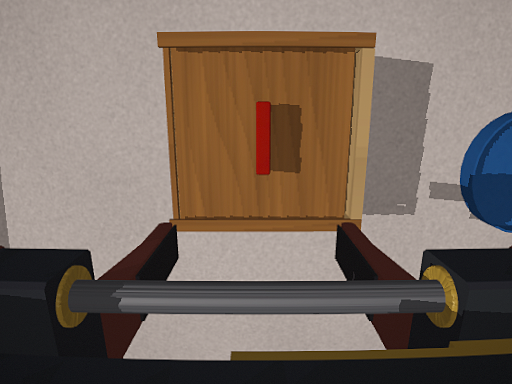

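The wrist picture shows the handle at (263,137), the full-height wall on the right (-y) and the open lip end on the left (+y): as estimated.

Emit:
{"api": "jog_arm", "payload": {"deltas": [[[4.5,0.6,4,0,0,0.005,1],[4.5,0.6,8,0,0,0.005,0.5],[4.5,0.6,12,0,0,0.005,0.0],[4.5,0.6,15,0,0,0.005,-0.3],[4.5,0.6,16.7,0,0,0.005,-0.4]]], "newtons": 20}}

```text
clock: 3.6
eef_pos: [0.5322, 0.0776, 0.1019]
tcp_rot: [180.0, 0.1, 4.4]
ft_force: [-0.3, 0.4, 0.5]
opening: 0.0512
finger_force: 0.0
```

Emit:
{"api": "jog_arm", "payload": {"deltas": [[[0,0,0,0,0,0,-0.5],[0,0,0,0,0,0,-1],[0,0,0,0,0,0,-1],[0,0,0,0,0,0,-1]]], "newtons": 20}}

```text
clock: 4.1
eef_pos: [0.5333, 0.0793, 0.1044]
tcp_rot: [-180.0, -0.1, 4.5]
ft_force: [0.0, 0.5, 4.2]
opening: 0.0143
finger_force: 20.0
```

Run:
```python
from h import *
go(.533,.080,.103,4.65); s=manip.observe();print(s['ft_force'],s['finger_force'])
```

```text
t 4.1 pos [0.5333 0.0793 0.1044] rpy [-1.7999e+02 -1.1000e-01  4.4800e+00] open 0.0143 delta [-0.03, -0.07, 0.14] [-0.0001, -0.0019, -0.003]
[0.0265196  0.48891326 4.23570757] 19.99801218509674
```

Emit:
{"api": "jog_arm", "payload": {"deltas": [[[0,0,-0.3,0,0,0,-1],[0,0,-0.6,0,0,0,-1],[0,0,-0.9,0,0,0,-1],[0,0,-0.9,0,0,0,-1]]], "newtons": 40}}

```text
clock: 4.6
eef_pos: [0.5328, 0.0791, 0.1126]
tcp_rot: [-180.0, -0.0, 4.5]
ft_force: [0.3, 1.0, -2.1]
opening: 0.0141
finger_force: 40.0
```

Run:
```python
from h import *
go(.533,.080,.103,4.65); s=manip.observe();print(s['ft_force'],s['torque'])
go(.533-.0812*.1,.080+.0997,.112,4.65);
```

```text
t 4.6 pos [0.5328 0.0791 0.1126] rpy [-1.80e+02 -2.00e-02  4.46e+00] open 0.0141 delta [0.03, -0.08, 0.96] [-0.0, -0.0004, -0.0033]
[ 0.30511352  1.04487822 -2.11271286] [0.07312995 0.00137682 0.02016749]
t 4.6 pos [0.5328 0.0791 0.1126] rpy [-1.80e+02 -2.00e-02  4.46e+00] open 0.0141 delta [-0.01, -10.09, 0.06] [-0.0, -0.0004, -0.0033]
```

Emit:
{"api": "jog_arm", "payload": {"deltas": [[[0,-1,0,0,0,0,-1],[0,-2.5,0,0,0,0,-1],[0,-4,0,0,0,0,-1],[0,-6,0,0,0,0,-1],[0,-8,0,0,0,0,-1]]]}}

```text
clock: 5.22
eef_pos: [0.5262, 0.1606, 0.1123]
tcp_rot: [-180.0, 0.0, 4.5]
ft_force: [-0.4, -0.1, -3.0]
opening: 0.0139
finger_force: 40.0
```

Emit:
{"api": "jog_arm", "payload": {"deltas": [[[0,-2,0,0,0,0,-1],[0,-4.5,0,0,0,0,-1],[0,-7,0,0,0,0,-1],[0,-10,0,0,0,0,-1],[0,-13,0,0,0,0,-1]]]}}

```text
clock: 5.85
eef_pos: [0.5159, 0.2903, 0.1123]
tcp_rot: [-180.0, 0.0, 4.5]
ft_force: [0.4, 0.2, -3.1]
opening: 0.0136
finger_force: 40.0
```

Run:
```python
from h import *
go(.518,.345,.034,4.65); s=manip.observe();print(s['ft_force'],s['torque'])
c=cam('top');save(c,'t2')
for p in [(.518,.345),(.42,.25),(.62,.25),(.42,.45),(.62,.45)]: print(w2px(c,[*p,0]))
```

```text
t 5.85 pos [0.5159 0.2903 0.1123] rpy [-180.      0.      4.47] open 0.0136 delta [0.63, -5.44, 7.83] [-0.0, 0.0, -0.0032]
[ 0.42176039  0.24171703 -3.05794021] [ 0.01402051  0.0164184  -0.01110247]
[ 68.14424327 191.96992492]
[101.27757438 231.06883212]
[106.88185551 153.94257633]
[ 25.60350595 228.81937986]
[ 32.88351285 152.65886212]
```

View pics/t2.png

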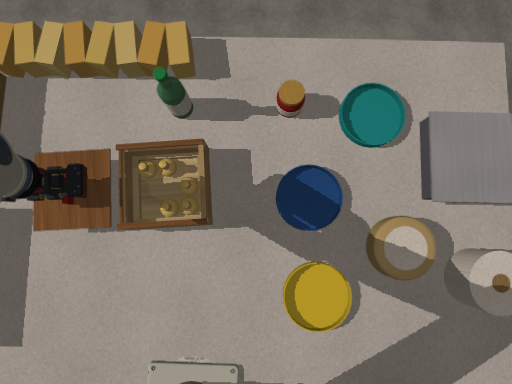

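Emit:
{"api": "jog_arm", "payload": {"deltas": [[[0.1,-0.8,0.5,0,0,0,-1],[0.1,-0.8,3,0,0,0,-1],[0.1,-0.8,5.5,0,0,0,-1],[0.1,-0.8,7,0,0,0,-1],[0.1,-0.8,7.4,0,0,0,-1]]]}}

```text
clock: 6.52
eef_pos: [0.5162, 0.2961, 0.0373]
tcp_rot: [180.0, 0.1, 4.4]
ft_force: [0.1, -0.3, -1.8]
opening: 0.0138
finger_force: 40.0
```

Emit:
{"api": "jog_arm", "payload": {"deltas": [[[0,0,0.2,0,0,0,-1],[0,0,0.4,0,0,0,-1],[0,0,0.4,0,0,0,-1]]]}}

```text
clock: 6.9
eef_pos: [0.517, 0.2967, 0.0348]
tcp_rot: [-180.0, -0.0, 4.5]
ft_force: [-0.4, -0.0, -1.6]
opening: 0.0139
finger_force: 40.0
```

Emit:
{"api": "jog_arm", "payload": {"deltas": [[[0,0,0.1,0,0,0,-1],[0,0,0.15,0,0,0,-1],[0,0,0.15,0,0,0,-0.7],[0,0,0.15,0,0,0,-0.3],[0,0,0.15,0,0,0,0]]]}}

```text
clock: 7.52
eef_pos: [0.517, 0.2967, 0.0331]
tcp_rot: [-180.0, -0.0, 4.5]
ft_force: [-1.2, 0.1, -0.2]
opening: 0.0303
finger_force: 0.0
```

Emit:
{"api": "jog_arm", "payload": {"deltas": [[[0,0,-2,0,0,0,0],[0,0,-5,0,0,0,0.2],[0,0,-11,0,0,0,0.2],[0,0,-17,0,0,0,0.2],[0,0,-22,0,0,0,0.2]]]}}

```text
clock: 8.15
eef_pos: [0.5169, 0.2966, 0.2568]
tcp_rot: [-179.9, -0.1, 4.5]
ft_force: [0.8, 0.4, -0.6]
opening: 0.053
finger_force: 0.0
```

Run:
```python
from h import *
go(.517-.07,.07,.26,4.65)
```

```text
t 8.15 pos [0.5169 0.2966 0.2568] rpy [-1.7993e+02 -1.5000e-01  4.4600e+00] open 0.053 delta [-8.73, 22.05, -0.37] [-0.0011, -0.0026, -0.0033]
```

Emit:
{"api": "jog_arm", "payload": {"deltas": [[[-2,5.5,0,0,0,0,0.2],[-4.5,11,0,0,0,0,0.2],[-6.5,16.5,0,0,0,0,0.2],[-8.5,22,0,0,0,0,0.2],[-8.5,22,0,0,0,0,0.2]]]}}

```text
clock: 8.78
eef_pos: [0.4478, 0.0678, 0.254]
tcp_rot: [180.0, -0.0, 4.2]
ft_force: [-0.4, -0.2, 0.5]
opening: 0.0526
finger_force: 0.0
```

```bash
cat >> h.py <<'E'
def heads(c,box=None,crate=(.5334,.0764)):
    out=[]
    n=c['name'] if 'name' in c else 'wrist'
    return out
E
python3 - <<'E'
from h import *
go(.447,.07,.26,4.65)
c=cam('wrist');save(c,'w2')
L=finder.silhouettes('wrist','cheese0')
for d in L:
    ys,xs=np.nonzero(d['region']);print(round(d['confidence'],2),np.round(d['bbox']).tolist(),px2w(c,xs.mean(),ys.mean(),.03).round(4))
print([d['bbox'] for d in finder.recognise('top','lid')])
E
```

```text
t 8.775 pos [0.4478 0.0678 0.254 ] rpy [ 1.7998e+02 -4.0000e-02  4.2000e+00] open 0.0526 delta [-0.07, -0.22, -0.6] [0.0003, -0.0006, -0.0078]
0.96 [279.0, 124.0, 317.0, 160.0] [0.4885 0.024  0.03  ]
0.68 [278.0, 73.0, 318.0, 115.0] [0.5366 0.0276 0.03  ]
0.62 [183.0, 31.0, 228.0, 76.0] [0.5758 0.131  0.03  ]
0.57 [237.0, 124.0, 274.0, 162.0] [0.4825 0.0718 0.03  ]
0.57 [230.0, 30.0, 273.0, 72.0] [0.582  0.0826 0.03  ]
[[31.8, 149.4, 112.5, 233.9]]
```

View pics/w2.png

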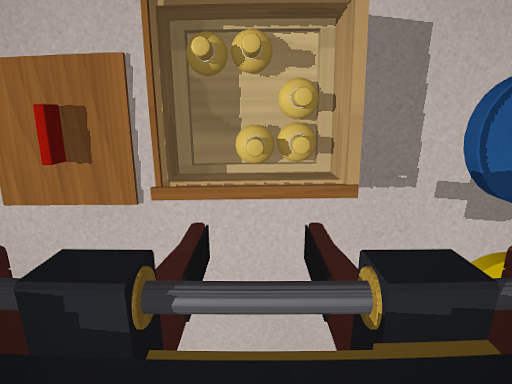

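Run:
```python
from h import *
c=cam('wrist')
for u,v in [(200,47),(250,45),(303,97),(254,148),(301,145)]: print(px2w(c,u,v,.064).round(4))
# model fit check via projected blob: yellow mask centroid vs model silhouettes
im=np.asarray(c['pixels']);hsv=cv2.cvtColor(im,cv2.COLOR_RGB2HSV)
for u,v in [(200,47),(212,55),(250,45),(220,120)]: print(hsv[v,u],end=' ')
ct=cam('top');save(ct,'t3')
for d in finder.silhouettes('top','tin'):
    r=d['region'];print(np.asarray(ct['pixels'])[r].mean(0).round(),d['bbox'])
go(.4885,.024,.18,4.65)
```

```text
[0.5774 0.1358 0.064 ]
[0.5827 0.0872 0.064 ]
[0.538  0.0304 0.064 ]
[0.4831 0.0758 0.064 ]
[0.49   0.0272 0.064 ]
[ 22 141 202] [ 22 160 102] [ 22 143 203] [ 19 109 110] [ 24. 104. 100.] [340.8, 81.0, 406.4, 145.6]
[165. 138.  35.] [284.2, 260.0, 349.5, 331.1]
[29. 55. 92.] [277.8, 164.7, 345.7, 231.2]
[103.  82.  56.] [120.9, 138.4, 212.3, 226.8]
t 9.075 pos [0.4495 0.0716 0.2531] rpy [-1.7999e+02 -2.0000e-02  4.5500e+00] open 0.0525 delta [3.51, 5.06, 7.31] [-0.0001, -0.0004, -0.0017]
```

Run:
```python
from h import *
go(.4885,.0236,.062,4.65)
```

```text
t 9.075 pos [0.4495 0.0716 0.2531] rpy [-1.7999e+02 -2.0000e-02  4.5500e+00] open 0.0525 delta [3.5, 5.1, 19.11] [-0.0001, -0.0004, -0.0017]
```

Emit:
{"api": "jog_arm", "payload": {"deltas": [[[2,3,3,0,0,0,-0.2],[3.5,5.1,7,0,0,0,-0.2],[3.5,5.1,11,0,0,0,-0.2],[3.5,5.1,11,0,0,0,-0.2],[3.5,5.1,11,0,0,0,-0.2]]], "newtons": 12}}

```text
clock: 9.7
eef_pos: [0.4886, 0.0232, 0.1437]
tcp_rot: [-180.0, -0.0, 4.5]
ft_force: [-0.3, -0.7, -0.1]
opening: 0.0354
finger_force: 0.0
```

Run:
```python
from h import *
c=cam('wrist');save(c,'w3')
for d in finder.silhouettes('wrist','cheese0'):
    ys,xs=np.nonzero(d['region']);print(round(d['confidence'],2),np.round(d['bbox']).tolist(),px2w(c,xs.mean(),ys.mean(),.03).round(4))
for p in [(.4885,.0236),(.4814,.072)]: print(w2px(c,[*p,.064]),w2px(c,[*p,.03]))
go(.4885,.0236,.062,4.65)
```

```text
0.92 [230.0, 169.0, 281.0, 223.0] [0.4906 0.0237 0.03  ]
0.92 [230.0, 109.0, 284.0, 165.0] [0.5377 0.0265 0.03  ]
0.87 [90.0, 48.0, 159.0, 107.0] [0.5771 0.1299 0.03  ]
0.84 [162.0, 44.0, 217.0, 100.0] [0.5829 0.0811 0.03  ]
0.55 [171.0, 172.0, 227.0, 223.0] [0.4847 0.0706 0.03  ]
[255.34030628 209.52003541] [255.45233347 197.6410101 ]
[188.72418388 213.75558051] [197.13769414 201.41291072]
t 9.8 pos [0.489  0.023  0.1444] rpy [ 1.7999e+02 -1.6000e-01  4.5100e+00] open 0.0353 delta [-0.07, -0.06, 8.24] [0.0001, -0.0028, -0.0024]
```

View pics/w3.png

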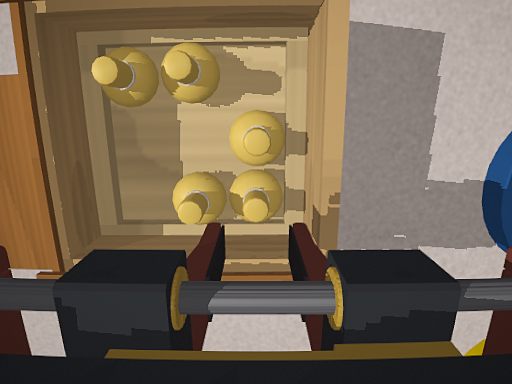

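Emit:
{"api": "jog_arm", "payload": {"deltas": [[[0.1,-0.05,4,0,0,0,-0.2],[0.1,-0.05,7,0,0,0,-0.2],[0.1,-0.05,8.2,0,0,0,-0.2],[0.1,-0.05,8.2,0,0,0,-1],[0.1,-0.05,8.2,0,0,0,-1]]], "newtons": 12}}

```text
clock: 10.42
eef_pos: [0.4898, 0.0231, 0.0621]
tcp_rot: [180.0, -0.1, 4.5]
ft_force: [0.0, 0.4, -0.3]
opening: 0.0197
finger_force: 12.0
```

Emit:
{"api": "jog_arm", "payload": {"deltas": [[[0,0,0,0,0,0,-1],[0,0,-2,0,0,0,-1],[0,0,-6,0,0,0,-1],[0,0,-11,0,0,0,-1],[0,0,-12.5,0,0,0,-1]]]}}

```text
clock: 11.05
eef_pos: [0.4905, 0.0231, 0.1891]
tcp_rot: [180.0, -0.3, 4.5]
ft_force: [0.3, -0.5, -0.7]
opening: 0.02
finger_force: 12.0
```

Run:
```python
from h import *
go(.44,-.274,.2,4.65)
```

```text
t 11.05 pos [0.4905 0.0231 0.1891] rpy [179.98  -0.33   4.46] open 0.02 delta [-7.34, 29.23, -1.13] [0.0003, -0.0057, -0.0034]
```

Emit:
{"api": "jog_arm", "payload": {"deltas": [[[-1.5,5,-1,0,0,0,-1],[-3,11,-1,0,0,0,-1],[-4.5,17,-1,0,0,0,-1],[-6,23,-1,0,0,0,-1],[-7.5,28,-1,0,0,0,-1]]]}}

```text
clock: 11.68
eef_pos: [0.4349, -0.2639, 0.1953]
tcp_rot: [-180.0, 0.0, 4.4]
ft_force: [0.4, 0.2, -0.6]
opening: 0.0197
finger_force: 12.0
```

Emit:
{"api": "jog_arm", "payload": {"deltas": [[[0,1,0,0,0,0,-1],[0,1,0,0,0,0,-1]]]}}

```text
clock: 11.92
eef_pos: [0.4363, -0.2718, 0.1953]
tcp_rot: [-179.9, 0.0, 4.4]
ft_force: [1.3, 0.0, -0.6]
opening: 0.0196
finger_force: 12.0
```

Run:
```python
from h import *
c=cam('wrist');save(c,'w4')
im=np.asarray(c['pixels']).astype(int); m=((im[...,2]>im[...,0]*1.5+10)&(im[...,2]>im[...,1]*1.3)).astype(np.uint8)
n,L,S,C=cv2.connectedComponentsWithStats(m);i=1+np.argmax(S[1:,4]);print(S[i])
k=max(cv2.findContours((L==i).astype(np.uint8),0,1)[0],key=len)[:,0]
k=cv2.convexHull(k)[:,0]
z=.026
P=np.array([px2w(c,u,v,z)[:2] for u,v in k])
# fit circle r=.082 for the outer rim where visible
from scipy.optimize import least_squares
r=least_squares(lambda q:np.hypot(*(P-q[:2]).T)-q[2],[.517,-.274,.082],loss='soft_l1',f_scale=.002)
print(r.x,np.abs(r.fun).mean(),len(P))
go(*r.x[:2],.2,4.65)
```

```text
[  178     9   172   178 23824]
[ 0.51520173 -0.27330325  0.08125766] 0.0001388073016477058 61
t 11.975 pos [ 0.4364 -0.271   0.1953] rpy [-1.7994e+02  5.0000e-02  4.4500e+00] open 0.0198 delta [7.84, 0.84, -0.48] [-0.0011, 0.0009, -0.0035]
```

View pics/w4.png

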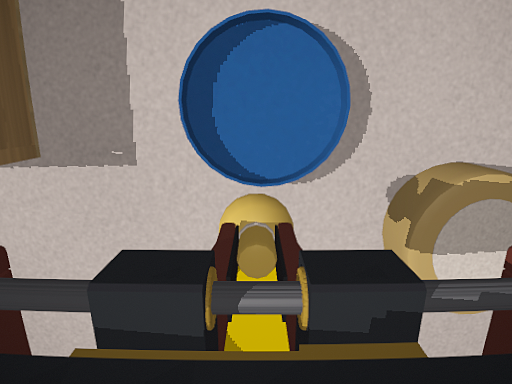

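Emit:
{"api": "jog_arm", "payload": {"deltas": [[[4,0.5,0,0,0,0,-1],[7.85,0.85,2,0,0,0,-1],[7.85,0.85,7,0,0,0,-1],[7.85,0.85,11,0,0,0,-1],[7.85,0.85,12.5,0,0,0,-1]]]}}

```text
clock: 12.6
eef_pos: [0.5146, -0.2716, 0.0685]
tcp_rot: [-179.8, 0.2, 4.6]
ft_force: [0.3, -0.4, -1.3]
opening: 0.0197
finger_force: 12.0
```

Emit:
{"api": "jog_arm", "payload": {"deltas": [[[0,0,0.5,0,0,0,-1],[0,0,0.9,0,0,0,-1],[0,0,0.9,0,0,0,-1]]]}}

```text
clock: 12.98
eef_pos: [0.5162, -0.2746, 0.0629]
tcp_rot: [179.9, -0.1, 4.5]
ft_force: [-0.2, 0.6, -1.1]
opening: 0.0197
finger_force: 12.0
```

Emit:
{"api": "jog_arm", "payload": {"deltas": [[[0,0,0.2,0,0,0,-1],[0,0,0.25,0,0,0,-1]]]}}

```text
clock: 13.22
eef_pos: [0.5157, -0.2745, 0.0598]
tcp_rot: [180.0, -0.0, 4.4]
ft_force: [-0.1, -0.0, -1.9]
opening: 0.0195
finger_force: 12.0
```

Run:
```python
from h import *
go(.5152,-.2733,.0595,4.65); print(manip.observe()['ft_force'])
```

```text
t 13.225 pos [ 0.5157 -0.2745  0.0598] rpy [ 1.7998e+02 -3.0000e-02  4.4500e+00] open 0.0195 delta [-0.04, -0.12, 0.03] [0.0004, -0.0006, -0.0036]
[-0.1416844  -0.02179159 -1.93726823]
```

Emit:
{"api": "jog_arm", "payload": {"deltas": [[[0,-0.1,0.1,0,0,0,-1],[0,-0.1,0.1,0,0,0,-0.4],[0,-0.1,0.1,0,0,0,-0.2],[0,-0.1,0.1,0,0,0,-0.2]]]}}

```text
clock: 13.72
eef_pos: [0.5155, -0.2733, 0.0583]
tcp_rot: [-180.0, 0.0, 4.5]
ft_force: [0.2, 1.2, 0.0]
opening: 0.0349
finger_force: 0.0
```

Emit:
{"api": "jog_arm", "payload": {"deltas": [[[0,0,-3,0,0,0,-0.2],[0,0,-7,0,0,0,-0.2],[-2,-4,-9,0,0,0,-0.2],[-3,-10,-9,0,0,0,-0.2],[-4,-16,-9,0,0,0,-0.2]]]}}

```text
clock: 14.35
eef_pos: [0.4628, -0.1157, 0.1488]
tcp_rot: [180.0, -0.1, 4.4]
ft_force: [0.2, 0.9, 0.1]
opening: 0.0351
finger_force: 0.0
```

Run:
```python
from h import *
go(.482,.0715,.15,4.65)
```

```text
t 14.35 pos [ 0.4628 -0.1157  0.1488] rpy [ 1.7998e+02 -7.0000e-02  4.3800e+00] open 0.0351 delta [3.35, -18.52, -0.12] [0.0003, -0.0013, -0.0047]
```

Emit:
{"api": "jog_arm", "payload": {"deltas": [[[0.9,-5,-1,0,0,0,-0.2],[1.9,-10.5,-1,0,0,0,-0.2],[2.9,-15.5,-1,0,0,0,-0.2],[3.6,-18.5,-0.2,0,0,0,-0.2],[3.6,-18.5,-0.2,0,0,0,-0.2]]]}}

```text
clock: 14.98
eef_pos: [0.4846, 0.0719, 0.15]
tcp_rot: [-180.0, 0.0, 4.7]
ft_force: [-0.9, -1.1, 0.1]
opening: 0.0355
finger_force: 0.0
```

Emit:
{"api": "jog_arm", "payload": {"deltas": [[[0,0,0,0,0,0,-0.2]]]}}

```text
clock: 15.1
eef_pos: [0.4845, 0.0698, 0.1503]
tcp_rot: [180.0, 0.0, 4.5]
ft_force: [-0.1, 0.4, -0.8]
opening: 0.0353
finger_force: 0.0
```

```bash
cat >> h.py <<'E'
def look(tgt):
    c=cam('wrist')
    for d in finder.silhouettes('wrist','cheese0'):
        ys,xs=np.nonzero(d['region']);p=px2w(c,xs.mean(),ys.mean(),.032);print(round(d['confidence'],2),np.round(d['bbox']).tolist(),p.round(4))
        if np.hypot(*(p[:2]-tgt[:2]))<.012: best=p
    im=cv2.cvtColor(np.asarray(c['pixels']),cv2.COLOR_RGB2BGR)
    return c,best if 'best' in dir() else None
E
python3 - <<'E'
from h import *
look((.4845,.071))
go(.4845,.071,.062,4.65)
E
```

```text
0.63 [283.0, 110.0, 339.0, 162.0] [0.5377 0.0283 0.032 ]
0.62 [228.0, 169.0, 280.0, 221.0] [0.4848 0.0719 0.032 ]
0.6 [219.0, 47.0, 276.0, 101.0] [0.5828 0.0826 0.032 ]
t 15.2 pos [0.4846 0.0693 0.1505] rpy [1.7999e+02 1.0000e-02 4.3800e+00] open 0.035 delta [0.0, -0.17, 8.85] [0.0001, 0.0001, -0.0047]
```

Emit:
{"api": "jog_arm", "payload": {"deltas": [[[0,-0.15,4,0,0,0,-0.2],[0,-0.15,7.5,0,0,0,-0.2],[0,-0.15,8.8,0,0,0,-0.2],[0,-0.15,8.8,0,0,0,-0.6],[0,-0.15,8.8,0,0,0,-1]]]}}

```text
clock: 15.82
eef_pos: [0.4854, 0.0717, 0.0634]
tcp_rot: [-180.0, -0.1, 4.4]
ft_force: [1.0, 0.7, -1.1]
opening: 0.0194
finger_force: 12.0
```

Emit:
{"api": "jog_arm", "payload": {"deltas": [[[0,0,0,0,0,0,-1],[0,0,-3,0,0,0,-1],[0,0,-7.5,0,0,0,-1],[0,2,-12,0,0,0,-1],[0,6,-12.5,0,0,0,-1]]]}}

```text
clock: 16.45
eef_pos: [0.4915, 0.0123, 0.1915]
tcp_rot: [180.0, -0.4, 4.6]
ft_force: [0.3, -1.2, -1.4]
opening: 0.0196
finger_force: 12.0
```

```bash
cat >> h.py <<'E'
TIN=np.array([.5152,-.2733]); Y=np.radians(4.65)
def slot(a,b,r=.0362):  # tool-frame offsets signs
    return TIN+r*(a*np.array([np.cos(Y),np.sin(Y)])+b*np.array([np.sin(Y),-np.cos(Y)]))
E
python3 - <<'E'
from h import *
for a in(1,-1):
  for b in (1,-1): print(a,b,slot(a,b).round(4))
go(*slot(-1,1),.19,4.65)
E
```

```text
1 1 [ 0.5542 -0.3064]
1 -1 [ 0.5483 -0.2343]
-1 1 [ 0.4821 -0.3123]
-1 -1 [ 0.4762 -0.2402]
t 16.45 pos [0.4915 0.0123 0.1915] rpy [179.97  -0.44   4.6 ] open 0.0196 delta [-3.55, 32.28, 0.13] [0.0005, -0.0077, -0.0008]
```

Emit:
{"api": "jog_arm", "payload": {"deltas": [[[-0.7,6,0,0,0,0,-1],[-1.5,12,0,0,0,0,-1],[-2.2,18,0,0,0,0,-1],[-2.9,24,0,0,0,0,-1],[-3.5,29.5,0,0,0,0,-1]]]}}

```text
clock: 17.08
eef_pos: [0.4771, -0.287, 0.1883]
tcp_rot: [179.9, -0.1, 4.4]
ft_force: [1.4, 0.1, 0.3]
opening: 0.0197
finger_force: 12.0
```

Emit:
{"api": "jog_arm", "payload": {"deltas": [[[0,2.5,0,0,0,0,-1],[0,2.8,0.5,0,0,0,-1],[0,2.8,4,0,0,0,-1],[0,2.8,4,0,0,0,-1]]]}}

```text
clock: 17.58
eef_pos: [0.4779, -0.3099, 0.1452]
tcp_rot: [-179.8, 0.3, 4.5]
ft_force: [0.5, 0.3, -0.0]
opening: 0.0197
finger_force: 12.0
```

Run:
```python
from h import *
go(*slot(-1,1),.0605,4.65)
```

```text
t 17.575 pos [ 0.4779 -0.3099  0.1452] rpy [-179.77    0.26    4.54] open 0.0197 delta [0.43, 0.31, 8.47] [-0.0041, 0.0046, -0.0019]
```

Emit:
{"api": "jog_arm", "payload": {"deltas": [[[0.4,0.25,3,0,0,0,-1],[0.4,0.25,6,0,0,0,-1],[0.4,0.25,7.8,0,0,0,-1],[0.4,0.25,8.3,0,0,0,-1],[0.4,0.25,8.3,0,0,0,-1]]]}}

```text
clock: 18.2
eef_pos: [0.4841, -0.3148, 0.0649]
tcp_rot: [180.0, -0.0, 4.5]
ft_force: [-0.2, -0.3, -1.7]
opening: 0.0197
finger_force: 12.0
```

Run:
```python
from h import *
go(*slot(-1,1),.0595,4.65); print(manip.observe()['ft_force'])
```

```text
t 18.2 pos [ 0.4841 -0.3148  0.0649] rpy [ 1.7999e+02 -2.0000e-02  4.4800e+00] open 0.0197 delta [-0.18, -0.26, 0.54] [0.0003, -0.0004, -0.003]
[-0.16288418 -0.286386   -1.66291604]
```

Emit:
{"api": "jog_arm", "payload": {"deltas": [[[-0.2,-0.25,0.3,0,0,0,-1],[-0.2,-0.25,0.5,0,0,0,-1],[-0.2,-0.25,0.5,0,0,0,-1],[-0.2,-0.25,0.5,0,0,0,-0.4],[-0.2,-0.25,0.5,0,0,0,-0.2]]]}}

```text
clock: 18.82
eef_pos: [0.4816, -0.3127, 0.0594]
tcp_rot: [180.0, -0.0, 4.5]
ft_force: [0.3, 0.5, 0.1]
opening: 0.0331
finger_force: 0.0
```

Emit:
{"api": "jog_arm", "payload": {"deltas": [[[0,0,0,0,0,0,-0.2],[0,0,-4,0,0,0,-0.2],[0,0,-9,0,0,0,-0.2],[0,-4,-10,0,0,0,-0.2],[0,-10,-10,0,0,0,-0.2]]]}}

```text
clock: 19.45
eef_pos: [0.4748, -0.2133, 0.1608]
tcp_rot: [179.9, -0.2, 4.3]
ft_force: [0.5, 0.9, 0.1]
opening: 0.0353
finger_force: 0.0
```

Run:
```python
from h import *
c=cam('top')
for l in ['cheese0']:
  for d in finder.silhouettes('top',l):
    ys,xs=np.nonzero(d['region']);print(round(d['confidence'],2),px2w(c,xs.mean(),ys.mean(),.032).round(3))
print([(d['confidence'],px2w(c,(d['bbox'][0]+d['bbox'][2])/2,(d['bbox'][1]+d['bbox'][3])/2,.006).round(3)) for d in finder.recognise('top','lid')])
go(.5375,.028,.15,4.65)
```

```text
0.69 [0.537 0.025 0.032]
0.64 [0.584 0.081 0.032]
0.63 [0.576 0.13  0.032]
[(0.66, array([0.477, 0.32 , 0.006]))]
t 19.6 pos [ 0.4732 -0.2108  0.1595] rpy [-1.7998e+02  4.0000e-02  4.6300e+00] open 0.0352 delta [8.34, -23.28, 0.95] [-0.0004, 0.0006, -0.0003]
```

Emit:
{"api": "jog_arm", "payload": {"deltas": [[[2,-5.5,0,0,0,0,-0.2],[4,-11,0,0,0,0,-0.2],[6,-16.5,0,0,0,0,-0.2],[8,-22,0.9,0,0,0,-0.2],[8.4,-23.2,0.9,0,0,0,-0.2]]]}}

```text
clock: 20.23
eef_pos: [0.5404, 0.027, 0.1498]
tcp_rot: [-180.0, -0.0, 4.6]
ft_force: [-0.1, -1.4, -0.3]
opening: 0.0353
finger_force: 0.0
```

Emit:
{"api": "jog_arm", "payload": {"deltas": [[[0,0,0,0,0,0,-0.2]]]}}

```text
clock: 20.35
eef_pos: [0.5398, 0.0248, 0.1502]
tcp_rot: [180.0, 0.0, 4.5]
ft_force: [-0.7, 0.4, -0.2]
opening: 0.035
finger_force: 0.0
```

Run:
```python
from h import *
c,b=look((.5375,.027));c=cam('top');save(c,'t4')
go(.5375,.027,.062,4.65)
```

```text
0.89 [98.0, 113.0, 162.0, 167.0] [0.5785 0.1291 0.032 ]
0.82 [160.0, 112.0, 218.0, 166.0] [0.5846 0.0811 0.032 ]
0.79 [226.0, 168.0, 280.0, 219.0] [0.5406 0.0269 0.032 ]
t 20.5 pos [0.5393 0.0234 0.1504] rpy [1.7999e+02 1.0000e-02 4.3600e+00] open 0.0355 delta [-0.15, -0.38, 8.84] [0.0003, 0.0002, -0.0051]
```

View pics/t4.png

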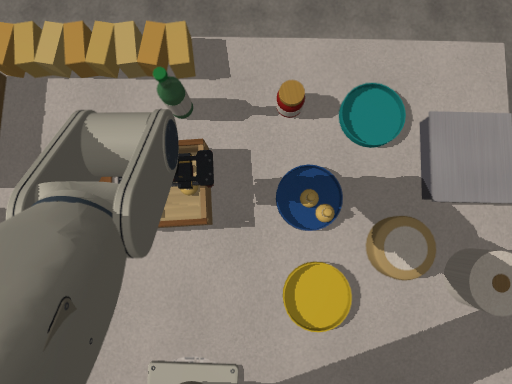

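The top picture shows two cheeses in the blue tin, at (309,198) and (325,213). The arm hides the lid.

Emit:
{"api": "jog_arm", "payload": {"deltas": [[[0,-0.25,4,0,0,0,-0.2],[0,-0.25,7.5,0,0,0,-0.2],[0,-0.25,8.8,0,0,0,-0.2],[0,-0.25,8.8,0,0,0,-0.6],[0,-0.25,8.8,0,0,0,-1]]]}}

```text
clock: 21.12
eef_pos: [0.5401, 0.0271, 0.0635]
tcp_rot: [180.0, -0.1, 4.4]
ft_force: [-0.5, -0.0, -0.5]
opening: 0.0198
finger_force: 12.0
```

Emit:
{"api": "jog_arm", "payload": {"deltas": [[[0,0,0,0,0,0,-1],[0,0,-3,0,0,0,-1],[0,0,-7.5,0,0,0,-1],[0,2,-12,0,0,0,-1],[0,7,-12.5,0,0,0,-1]]]}}

```text
clock: 21.75
eef_pos: [0.547, -0.0419, 0.1918]
tcp_rot: [179.9, -0.4, 4.7]
ft_force: [0.7, 0.5, -0.1]
opening: 0.0198
finger_force: 12.0
```

Run:
```python
from h import *
go(*slot(1,1),.19,4.65)
```

```text
t 21.75 pos [ 0.547  -0.0419  0.1918] rpy [179.93  -0.44   4.65] open 0.0198 delta [-1.43, 26.43, 0.2] [0.0012, -0.0077, -0.0]
```

Emit:
{"api": "jog_arm", "payload": {"deltas": [[[-0.4,6,0,0,0,0,-1],[-0.7,12,0,0,0,0,-1],[-1.1,18,0,0,0,0,-1],[-1.4,24,0,0,0,0,-1],[-1.4,26.4,0,0,0,0,-1]]]}}

```text
clock: 22.38
eef_pos: [0.5511, -0.3097, 0.1882]
tcp_rot: [179.9, -0.1, 4.3]
ft_force: [-0.5, 0.7, -1.5]
opening: 0.0201
finger_force: 12.0
```

Emit:
{"api": "jog_arm", "payload": {"deltas": [[[0,0,2,0,0,0,-1],[0,0,4,0,0,0,-1],[0,0,4,0,0,0,-1],[0,0,4,0,0,0,-1]]]}}

```text
clock: 22.88
eef_pos: [0.5514, -0.3054, 0.1471]
tcp_rot: [-180.0, 0.0, 4.5]
ft_force: [0.2, -0.4, -0.8]
opening: 0.0199
finger_force: 12.0
```

Run:
```python
from h import *
go(*slot(1,1),.06,4.65)
```

```text
t 22.875 pos [ 0.5514 -0.3054  0.1471] rpy [-1.7997e+02  4.0000e-02  4.5500e+00] open 0.0199 delta [0.28, 0.13, 8.71] [-0.0005, 0.0006, -0.0018]
```

Emit:
{"api": "jog_arm", "payload": {"deltas": [[[0.2,0.1,3,0,0,0,-1],[0.2,0.1,6,0,0,0,-1],[0.2,0.1,8,0,0,0,-1],[0.2,0.1,8.3,0,0,0,-1],[0.2,0.1,8.3,0,0,0,-1]]]}}

```text
clock: 23.5
eef_pos: [0.5538, -0.3076, 0.065]
tcp_rot: [180.0, -0.0, 4.5]
ft_force: [-0.2, 0.7, -0.1]
opening: 0.0196
finger_force: 12.0
```

Run:
```python
from h import *
go(*slot(1,1),.06,4.65)
```

```text
t 23.5 pos [ 0.5538 -0.3076  0.065 ] rpy [ 1.7997e+02 -4.0000e-02  4.4700e+00] open 0.0196 delta [0.05, -0.11, 0.5] [0.0005, -0.0008, -0.0032]
```

Emit:
{"api": "jog_arm", "payload": {"deltas": [[[0.05,-0.1,0.3,0,0,0,-1],[0.05,-0.1,0.5,0,0,0,-1],[0.05,-0.1,0.5,0,0,0,-1],[0.05,-0.1,0.5,0,0,0,-0.4],[0.05,-0.1,0.5,0,0,0,-0.2]]]}}

```text
clock: 24.12
eef_pos: [0.5537, -0.3064, 0.0594]
tcp_rot: [180.0, -0.0, 4.5]
ft_force: [-0.5, 0.2, -0.3]
opening: 0.0326
finger_force: 0.0
```

Emit:
{"api": "jog_arm", "payload": {"deltas": [[[0,0,0,0,0,0,-0.2],[0,0,-4,0,0,0,-0.2],[0,0,-9,0,0,0,-0.2],[0,-4,-10,0,0,0,-0.2],[0,-10,-10,0,0,0,-0.2]]]}}

```text
clock: 24.75
eef_pos: [0.5469, -0.2072, 0.1609]
tcp_rot: [179.9, -0.2, 4.3]
ft_force: [-0.6, 0.3, -0.2]
opening: 0.035
finger_force: 0.0
```

Run:
```python
from h import *
go(.583,.082,.15,4.65)
```

```text
t 24.75 pos [ 0.5469 -0.2072  0.1609] rpy [179.9  -0.2   4.3] open 0.035 delta [5.76, -28.57, 1.06] [0.0017, -0.0035, -0.0061]
```

Emit:
{"api": "jog_arm", "payload": {"deltas": [[[1.2,-6,0,0,0,0,-0.2],[2.4,-12,0,0,0,0,-0.2],[3.6,-18,0,0,0,0,-0.2],[4.8,-24,0,0,0,0,-0.2],[5.5,-28,0.9,0,0,0,-0.2]]]}}

```text
clock: 25.38
eef_pos: [0.5796, 0.0794, 0.1509]
tcp_rot: [-180.0, -0.1, 4.5]
ft_force: [-0.1, 0.2, -0.1]
opening: 0.0352
finger_force: 0.0
```

Emit:
{"api": "jog_arm", "payload": {"deltas": [[[0,0,0,0,0,0,-0.2],[0,0,0,0,0,0,-0.2],[0,0,0,0,0,0,-0.2]]]}}

```text
clock: 25.75
eef_pos: [0.579, 0.0755, 0.1505]
tcp_rot: [180.0, -0.0, 4.4]
ft_force: [0.1, 0.0, -0.4]
opening: 0.0349
finger_force: 0.0
```

Run:
```python
from h import *
c,b=look((.583,.082));save(c,'w5')
go(.583,.082,.062,4.65)
```

```text
0.9 [222.0, 164.0, 276.0, 215.0] [0.5868 0.0828 0.032 ]
0.61 [161.0, 165.0, 219.0, 217.0] [0.5806 0.1305 0.032 ]
t 25.85 pos [0.5791 0.0755 0.1505] rpy [ 1.80e+02 -1.00e-02  4.36e+00] open 0.035 delta [0.44, -0.62, 8.85] [0.0001, -0.0002, -0.0051]
```

View pics/w5.png

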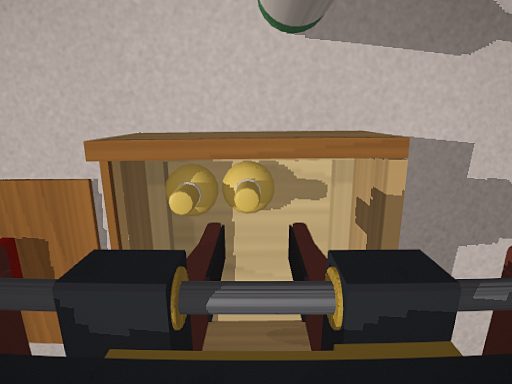

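Two cheeses are left in the crate, with heads at (247,200) and (181,203). The lid lies flat at the left.

Emit:
{"api": "jog_arm", "payload": {"deltas": [[[0.6,-0.65,4,0,0,0,-0.2],[0.6,-0.65,7.5,0,0,0,-0.2],[0.6,-0.65,8.8,0,0,0,-0.2],[0.6,-0.65,8.8,0,0,0,-0.6],[0.6,-0.65,8.8,0,0,0,-1]]]}}

```text
clock: 26.48
eef_pos: [0.5854, 0.0835, 0.0636]
tcp_rot: [-180.0, -0.1, 4.4]
ft_force: [-0.2, -0.1, -0.9]
opening: 0.0195
finger_force: 12.0
```

Emit:
{"api": "jog_arm", "payload": {"deltas": [[[0,0,0,0,0,0,-1],[0,0,-3,0,0,0,-1],[0,0,-7.5,0,0,0,-1],[0,2,-12,0,0,0,-1],[0,7,-12.5,0,0,0,-1]]]}}

```text
clock: 27.1
eef_pos: [0.5924, 0.0146, 0.1921]
tcp_rot: [180.0, -0.5, 4.6]
ft_force: [0.0, 0.1, -1.2]
opening: 0.0197
finger_force: 12.0
```

Run:
```python
from h import *
go(*slot(1,-1),.19,4.65)
```

```text
t 27.1 pos [0.5924 0.0146 0.1921] rpy [179.98  -0.47   4.64] open 0.0197 delta [-6.41, 24.46, 0.17] [0.0003, -0.0081, -0.0002]
```

Emit:
{"api": "jog_arm", "payload": {"deltas": [[[-1.5,6,0,0,0,0,-1],[-3,12,0,0,0,0,-1],[-4.5,18,0,0,0,0,-1],[-6.1,24,0,0,0,0,-1],[-6.1,24.6,0,0,0,0,-1]]]}}

```text
clock: 27.72
eef_pos: [0.5475, -0.2398, 0.1883]
tcp_rot: [179.9, -0.1, 4.2]
ft_force: [-0.2, 0.1, -0.7]
opening: 0.0198
finger_force: 12.0
```

Emit:
{"api": "jog_arm", "payload": {"deltas": [[[0,0,2,0,0,0,-1],[0,0,4,0,0,0,-1],[0,0,4,0,0,0,-1],[0,0,4,0,0,0,-1]]]}}

```text
clock: 28.22
eef_pos: [0.5489, -0.2356, 0.1483]
tcp_rot: [180.0, -0.1, 4.5]
ft_force: [-0.1, -0.1, -0.4]
opening: 0.0199
finger_force: 12.0
```

Run:
```python
from h import *
go(*slot(1,-1),.06,4.65)
```

```text
t 28.225 pos [ 0.5489 -0.2356  0.1483] rpy [ 1.7998e+02 -6.0000e-02  4.5000e+00] open 0.0199 delta [-0.05, -0.14, 8.83] [0.0004, -0.001, -0.0026]
```

Emit:
{"api": "jog_arm", "payload": {"deltas": [[[-0.05,-0.1,3,0,0,0,-1],[-0.05,-0.1,6,0,0,0,-1],[-0.05,-0.1,8,0,0,0,-1],[-0.05,-0.1,8.4,0,0,0,-1],[-0.05,-0.1,8.4,0,0,0,-1]]]}}

```text
clock: 28.85
eef_pos: [0.5481, -0.2353, 0.0639]
tcp_rot: [180.0, -0.0, 4.5]
ft_force: [-0.8, 0.4, -0.9]
opening: 0.0192
finger_force: 12.0
```

Run:
```python
from h import *
go(*slot(1,-1),.06,4.65)
```

```text
t 28.85 pos [ 0.5481 -0.2353  0.0639] rpy [ 1.7998e+02 -3.0000e-02  4.4600e+00] open 0.0192 delta [0.03, -0.1, 0.39] [0.0003, -0.0006, -0.0033]
```

Emit:
{"api": "jog_arm", "payload": {"deltas": [[[0.05,-0.1,0.3,0,0,0,-1],[0.05,-0.1,0.4,0,0,0,-1],[0.05,-0.1,0.4,0,0,0,-1],[0.05,-0.1,0.4,0,0,0,-0.4],[0.05,-0.1,0.4,0,0,0,-0.2]]]}}

```text
clock: 29.48
eef_pos: [0.5481, -0.2342, 0.0595]
tcp_rot: [180.0, -0.0, 4.5]
ft_force: [0.5, 0.2, -0.2]
opening: 0.0332
finger_force: 0.0
```

Emit:
{"api": "jog_arm", "payload": {"deltas": [[[0,0,0,0,0,0,-0.2],[0,0,-4,0,0,0,-0.2],[0,0,-9,0,0,0,-0.2],[0,-4,-10,0,0,0,-0.2],[0,-10,-10,0,0,0,-0.2]]]}}

```text
clock: 30.1
eef_pos: [0.5414, -0.1347, 0.1609]
tcp_rot: [179.9, -0.2, 4.3]
ft_force: [0.6, 0.6, 0.2]
opening: 0.0351
finger_force: 0.0
```

Run:
```python
from h import *
go(.579,.13,.15,4.65)
```

```text
t 30.1 pos [ 0.5414 -0.1347  0.1609] rpy [179.93  -0.21   4.3 ] open 0.0351 delta [5.73, -26.12, 1.08] [0.0013, -0.0036, -0.0062]
```

Emit:
{"api": "jog_arm", "payload": {"deltas": [[[1.3,-6,0,0,0,0,-0.2],[2.6,-12,0,0,0,0,-0.2],[4,-18,0,0,0,0,-0.2],[5.2,-24,0,0,0,0,-0.2],[5.7,-26,0.9,0,0,0,-0.2]]]}}

```text
clock: 30.72
eef_pos: [0.5775, 0.1324, 0.1507]
tcp_rot: [-180.0, -0.1, 4.6]
ft_force: [-0.5, -1.0, 0.7]
opening: 0.0353
finger_force: 0.0
```

Emit:
{"api": "jog_arm", "payload": {"deltas": [[[0,0,0,0,0,0,-0.2],[0,0,0,0,0,0,-0.2],[0,0,0,0,0,0,-0.2]]]}}

```text
clock: 31.1
eef_pos: [0.5769, 0.1275, 0.1505]
tcp_rot: [180.0, 0.0, 4.3]
ft_force: [-0.4, -0.8, -0.1]
opening: 0.0351
finger_force: 0.0
```

Run:
```python
from h import *
c,b=look((.579,.13));save(c,'w6')
go(.579,.13,.062,4.65)
```

```text
0.57 [222.0, 166.0, 276.0, 218.0] [0.5806 0.1324 0.032 ]
t 31.2 pos [0.577  0.1279 0.1506] rpy [ 1.80e+02 -1.00e-02  4.35e+00] open 0.0353 delta [0.21, -0.2, 8.86] [0.0, -0.0001, -0.0052]
```

View pics/w6.png

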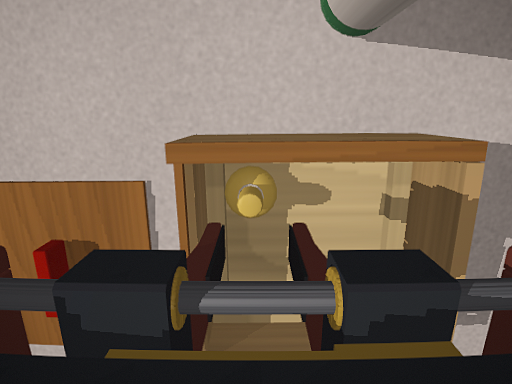

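The last cheese's head is at (250,204), slightly left of the middle between the fingers. The target is about (0.580, 0.1315).

Emit:
{"api": "jog_arm", "payload": {"deltas": [[[0.25,-0.35,4,0,0,0,-0.2],[0.25,-0.35,7.5,0,0,0,-0.2],[0.25,-0.35,8.8,0,0,0,-0.2],[0.25,-0.35,8.8,0,0,0,-0.6],[0.25,-0.35,8.8,0,0,0,-1]]]}}

```text
clock: 31.82
eef_pos: [0.5801, 0.1329, 0.0636]
tcp_rot: [-180.0, -0.1, 4.4]
ft_force: [-0.2, -0.0, -0.5]
opening: 0.0199
finger_force: 12.0
```

Emit:
{"api": "jog_arm", "payload": {"deltas": [[[0,0,0,0,0,0,-1],[0,0,-3,0,0,0,-1],[0,0,-7.5,0,0,0,-1],[0,2,-12,0,0,0,-1],[0,7,-12.5,0,0,0,-1]]]}}

```text
clock: 32.45
eef_pos: [0.5871, 0.0641, 0.1921]
tcp_rot: [-180.0, -0.5, 4.6]
ft_force: [0.3, -0.0, -0.7]
opening: 0.0195
finger_force: 12.0
```

Run:
```python
from h import *
go(*slot(-1,-1),.19,4.65)
```

```text
t 32.45 pos [0.5871 0.0641 0.1921] rpy [-179.98   -0.48    4.64] open 0.0195 delta [-13.52, 29.42, 0.08] [-0.0003, -0.0083, -0.0002]
```

Emit:
{"api": "jog_arm", "payload": {"deltas": [[[-2.4,5.5,0,0,0,0,-1],[-4.8,11,0,0,0,0,-1],[-7.2,16.5,0,0,0,0,-1],[-9.6,22,0,0,0,0,-1],[-12,27,0,0,0,0,-1]]]}}

```text
clock: 33.08
eef_pos: [0.4854, -0.2173, 0.1884]
tcp_rot: [179.9, -0.1, 4.5]
ft_force: [1.0, 0.9, -0.9]
opening: 0.0196
finger_force: 12.0
```

Emit:
{"api": "jog_arm", "payload": {"deltas": [[[-1.3,2.4,0,0,0,0,-1],[-1.3,2.4,3,0,0,0,-1],[-1.3,2.4,4,0,0,0,-1],[-1.3,2.4,4,0,0,0,-1]]]}}

```text
clock: 33.58
eef_pos: [0.4746, -0.2399, 0.1472]
tcp_rot: [-180.0, 0.1, 4.5]
ft_force: [-0.3, -0.7, -0.4]
opening: 0.0196
finger_force: 12.0
```

Run:
```python
from h import *
go(*slot(-1,-1),.06,4.65)
```

```text
t 33.575 pos [ 0.4746 -0.2399  0.1472] rpy [-1.7997e+02  5.0000e-02  4.4900e+00] open 0.0196 delta [0.16, 0.04, 8.72] [-0.0006, 0.0009, -0.0028]
```

Emit:
{"api": "jog_arm", "payload": {"deltas": [[[0.1,0,3,0,0,0,-1],[0.1,0,6,0,0,0,-1],[0.1,0,8,0,0,0,-1],[0.1,0,8.4,0,0,0,-1],[0.1,0,8.4,0,0,0,-1]]]}}

```text
clock: 34.2
eef_pos: [0.4765, -0.2402, 0.0641]
tcp_rot: [180.0, -0.0, 4.5]
ft_force: [-0.1, -0.4, -0.1]
opening: 0.0196
finger_force: 12.0
```

Run:
```python
from h import *
go(*slot(-1,-1),.06,4.65)
```

```text
t 34.2 pos [ 0.4765 -0.2402  0.0641] rpy [ 1.7997e+02 -5.0000e-02  4.4900e+00] open 0.0196 delta [-0.04, -0.01, 0.41] [0.0005, -0.0009, -0.0028]
```

Lower, release, rise, then back off towards −x so the wrist camera can see the tin.

Emit:
{"api": "jog_arm", "payload": {"deltas": [[[0,0,0.3,0,0,0,-1],[0,0,0.4,0,0,0,-1],[0,0,0.4,0,0,0,-1],[0,0,0.4,0,0,0,-0.4],[0,0,0.4,0,0,0,-0.2]]]}}

```text
clock: 34.83
eef_pos: [0.4759, -0.2403, 0.0596]
tcp_rot: [180.0, -0.0, 4.5]
ft_force: [-0.4, 0.8, 0.5]
opening: 0.0328
finger_force: 0.0
```

Emit:
{"api": "jog_arm", "payload": {"deltas": [[[0,0,0,0,0,0,-0.2],[0,0,-4,0,0,0,-0.2],[0,0,-9,0,0,0,-0.2],[-2,2,-14,0,0,0,-0.2],[-5,3,-18,0,0,0,-0.2]]]}}

```text
clock: 35.45
eef_pos: [0.4286, -0.2749, 0.2415]
tcp_rot: [179.9, -0.1, 4.5]
ft_force: [-0.2, -0.7, 0.3]
opening: 0.0351
finger_force: 0.0
```

Emit:
{"api": "jog_arm", "payload": {"deltas": [[[0,0,0,0,0,0,-0.2],[0,0,0,0,0,0,-0.2]]]}}

```text
clock: 35.7
eef_pos: [0.4282, -0.2738, 0.2388]
tcp_rot: [-180.0, 0.0, 4.4]
ft_force: [0.5, -0.1, -0.6]
opening: 0.0349
finger_force: 0.0
```

Run:
```python
from h import *
c=cam('wrist');t=cam('top')
a=cv2.resize(np.asarray(c['pixels']),(400,300),interpolation=3);b=cv2.resize(np.asarray(t['pixels']),(400,300),interpolation=3)
cv2.imwrite('pics/f1.png',cv2.cvtColor(np.hstack([a,b]),cv2.COLOR_RGB2BGR))
P=[TIN]+[slot(i,j) for i in(1,-1) for j in(1,-1)]
for d in finder.silhouettes('wrist','cheese0'):
    ys,xs=np.nonzero(d['region']);p=px2w(c,xs.mean(),ys.mean(),.03);r=p[:2]-TIN
    print(round(d['confidence'],2),p.round(4),'r',np.hypot(*r).round(4),'h/w',np.round(d['bbox']))
```

```text
0.95 [ 0.5497 -0.3065  0.03  ] r 0.0478 h/w [274.  44. 319.  86.]
0.69 [ 0.4789 -0.3123  0.03  ] r 0.0533 h/w [275. 115. 316. 152.]
0.66 [ 0.4743 -0.2417  0.03  ] r 0.0516 h/w [208. 116. 249. 152.]
0.62 [ 0.5133 -0.2739  0.03  ] r 0.002 h/w [244.  78. 283. 119.]
0.56 [ 0.5454 -0.236   0.03  ] r 0.048 h/w [205.  42. 248.  86.]
```

View pics/f1.png

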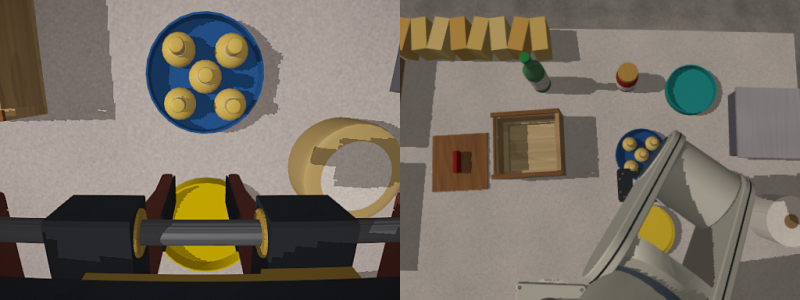

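Seen from above, all five cheeses stand in the blue tin, one in the middle and four around it. The crate is empty, the lid lies flat with its handle up and clear of the crate, and the oil bottle, red jar and wheel are where they were.

```bash
python3 -c "
from h import *
print(workorder.job_done())"
```

```text
the job is handed in; nothing more can be done
None
```

I handed the job in at about 36 s: the lid lies flat on the counter, handle up, and all five cheeses stand in the blue tin, one in the middle and four around it; the oil bottle, jar and wheel were not touched, and no verdict came back.

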